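Set and start the bench timer

ROBOT

A 6-joint arm with a two-finger parallel gripper is mounted at the origin on a cart in front of the work surface, level with it; the furniture and walls round the work are solid. World frame = base frame: x ahead of the robot, y to its left, z up, the work surface at z = 0. Lengths are in m, angles in degrees, forces in N, time in s.
With the tool pointing down it reaches from about 0.375 to 0.9 m from the base axis. Payload 3.1 kg.
Tool frame: the origin (TCP) lies between the finger pads; the fingertips stand 11 mm ahead of it and the grasp point (between the pads) lies 8 mm behind it; z points along the fingers, y is the line along which they close (so a half turn about z gives the same grasp; the last joint's range is limited). The gripper opens to 87 mm and grips with 3 to 60 N. Pads are 19 mm wide; open, the fingers measure 117 mm over their backs; the gripper's body (75 mm by 190 mm) begins 51 mm behind the grasp point.
Start: joints at [57.554, 30.224, 82.088, -0, 67.689, -10.227], TCP at [0.236, 0.579, 0.234] pointing down, gripper open.
Joint ranges: [-176.69, 176.69], [-43.24, 126.21], [12.49, 139.97], [-82, 262], [0, 151.66], [-163.58, 163.58]. Speed limits (degrees/s): [159.86, 159.86, 180, 180, 180, 180].

INTERFACE

Orientations are given as a 3x3 rotation matrix whose columns are the frame's x, y, z axes.
In Python, from rig import bot, viewer, workorder, nets gives the robot as it stands. The module is installed in compiled form; this text tells all that it offers.
- The arm moves only by the tool move_arm, never from a script. Its argument "increments" is a list of rows, each a list of 7 numbers: the shift along the tool's x, y, z normalised to -1 to 1, where 1 is 0.3 m, then the turn, a rotation vector about the tool's x, y, z normalised to -1 to 1, where 1 is pi rad, then the opening, from 0 (shut) to 1 (fully open). In form: [[tx, ty, tz, wx, wy, wz, grip], ...]. A call has 1 to 10 rows; each row is the pose to reach, as a shift and turn from the pose commanded when the call began, along the tool's axes at that moment, turning the shorter way round; what a row does not reach only later rows make up. A row lasts 1/12 s, in which the tool goes at most 41.7 mm and 7.16 degrees, less where a joint would pass 70% of its speed; a pose out of reach is approached as far as the arm can. A call with a number of a shift or a turn outside -1 to 1 is refused whole. A call with a gripper value outside its range is refused whole. The fingers move at their own pace and stop on an object; the grip force is fixed at half the most. Time passes only in rows, so rows that repeat a pose let the fingers close. It gives the time, the measured TCP pose, the force, the opening and the grip force at its end, in the units of the state.
- bot.read_state(): the state, without advancing time (a new reading comes with each control period).
- viewer.capture(name): name is "scene" or "top" or "wrist"; returns a dict with "image" (384x512x3 uint8, blue, green, red), "K" (3x3 intrinsics, pixels), "eye" and "orientation" of the camera in the world. Camera axes: x right, y up, looking along -z (the intrinsics and any distortion apply to the point x, -y, -z); pixel columns grow to the right and rows downward; lengths in m; the calibration is good to about 2 mm. A picture is of the moment at which its call begins. There is no depth.
- workorder.hand_in(): hands the job in; it is judged then, once.
Trained networks look in the newest picture that a camera, given by its name, has taken for a name from the list of things; names that differ only in an ending like _2 or _b are one class to them, and where a whole thing is asked for, a point or a joint stands for the part that bears it (a point fixed in the world has none). Each returns a list of dicts, best first, with "conf" (0 to 1); they miss things now and then, are a little off and sometimes report something else, mostly with a low value. They report only what shows in the picture. A call takes as long as a camera call.
- nets.find_in(camera, thing): "location" ([column, row] in pixels, amid what is visible of it).
The state is a dict: "time_s": time; "joint_positions": joint angles; "qvel": joint speeds; "tau": joint torques, N m; "position": TCP position; "tcp_rot": TCP orientation; "force": force on the tool from outside, world axes, zero at the start; "moment": the same for the moment, N m; "opening": opening from 0.0 (shut) to 1.0 (fully open); "grasp_force": force on a finger pad.
Only numpy, scipy, OpenCV 4.12 (cv2) and the standard library are available. Lean on these libraries where they do the work, as an engineer would, in place of code of your own. Each camera call takes 0.05 s, during which the arm holds its last target. There are 200 camera calls.

TASK

Time the glue-up with the spring-wound bench timer: turn its wing knob clockwise until the pointer is past the long bar that ends the scale, then turn it back until the pointer stands at the small brass tab on the rim, and let go of it. Only then press the start plunger beside it all the way in and let it come out again. Leave the brass tab and the things round the timer as they are.

Things in the scene. Friction and masses are not known exactly. Their poses are not given: they have to be found in the camera images.
- timer_case: Grey timer case, fixed to the bench, 130 deep (x) x 220 wide (y), 115 high at its front and 186 at its back; origin at the centre of its underside, its own +x towards the back, +y to its left, z up. Its top is the sloping face, tilted 0.5 rad (29 degrees) from level so that it looks up and to the case's front (-x). The face's middle is 151 above the origin.
- knob_grip (a point): Grip point of the black wing knob, on its axis, 38 above the sloping face. z: the knob's axis, out of the face; x: along the wing to the pointer end (white line). The wing, 44 long (x), 14 thick (y), stands 8 to 50 above the face on a round skirt (48 diameter, top 10 above the face). The knob lies 45 left of the face's middle, turns stiffly (0.12 N m) and stays where left.
- timer_knob (a joint): Angle of the knob, rad: 0 at the start of the scale (pointer to the left), growing clockwise as seen looking at the face. The scale has 13 marks from 0 to 2.9; the long bar at 2.9 ends it. A hard stop lies at 3.2.
- set_tab (a joint): Angle of the brass tab round the knob's axis, rad, in the same sense and from the same zero as the knob: knob angle = tab angle means that the pointer stands at the tab. It moves stiffly and is to be left where it is.
- pointer_tip (a point): Tip of the knob's flat pointer nose (5 wide, top 7 above the face), 40 from the knob's axis, 6 above the face.
- tab_point (a point): Point just inside the brass tab where the pointer's tip should stand: 40 from the knob's axis, 6 above the face. The tab is a small upturned brass plate 7 wide, from 44 to 57 from the axis, up to 10 above the face, on a thin rail.
- plunger_top (a point): Middle of the top of the black start plunger (26 diameter, in a steel collar of 38 diameter and 7 high), 21 above the face when out; its z axis points out of the face. It lies 110 from the knob's axis, to the right, under a small glass lamp.
- start_plunger (a joint): How far the plunger is pressed in, m: 0 out, 0.008 fully in. A spring brings it out; about 2 N starts it and 8 N holds it fully in.
- glue_mid (a point): Middle of the white glue bottle that stands behind the timer, 38 diameter, 155 high; not to be disturbed.
- tin_mid (a point): Middle of the round tin that stands to the left of the timer, 69 diameter, 50 high; not to be disturbed.
- measure_mid (a point): Middle of the tape measure to the right of the timer, 34 x 70 x 62 high; not to be disturbed.
- jar_mid (a point): Middle of the jar of screws that stands nearer the robot, in front of the timer, 58 diameter, 75 high; not to be disturbed.

How it is judged (in metres and radians):
On the way, in this order (a step that is already met when the one before it is completed fails the run):
1. the knob is turned clockwise until its pointer is past the long bar (value of joint timer_knob above 2.9 rad), for 0.1 s.
2. the pointer stands at the brass tab (tip within 3.5 mm) and the knob is let go (distance between pointer_tip and tab_point below 0.0035 m and contact force between the fingers and timer_knob below 0.3 N), for 0.2 s.
3. the start plunger is pressed in by at least 6 of its 8 mm (value of joint start_plunger above 0.006 m), for 0.05 s.
At the end, for the whole second after the job is handed in: The knob's pointer tip is within 3.5 mm of its point at the brass tab, the tab is within 3 mm of where it was, the start plunger is out again (less than 1.5 mm in) after its press, and glue bottle, tin, tape measure and jar stand where they stood (within 20 mm) (distance between pointer_tip and tab_point below 0.0035 m and value of joint start_plunger below 0.0015 m and distance of tab_point from where it was at the start of the episode below 0.003 m); the robot touches nothing.
It fails at once if the start plunger is pressed (over 4 mm) while the pointer is not at the tab (value of joint start_plunger above 0.004 m and distance between pointer_tip and tab_point above 0.0045 m).
It fails at once if the brass tab is shifted by more than 3 mm (distance of tab_point from where it was at the start of the episode above 0.003 m).
It fails at once if a thing round the timer is shifted by more than 20 mm (distance of any of glue_mid, tin_mid, measure_mid, jar_mid from where it was at the start of the episode above 0.02 m).
It also fails if it takes over 72 s, if anything falls off the work surface, if the arm or the gripper's body presses on something with over 40 N, if the wrist force passes 120 N, or if a joint passes its speed limit or range.

## Working session

There is one attempt and no reset: what is moved stays moved. The work goes in short steps, Python scripts to look and compute and a tool call to move; the robot and the scene stay as the last step left them, time stands still between calls to the robot, and variables do not carry over. Pictures are saved under pics/ and viewed, at most 10 in all, crops included, and the job is handed in when it is done.

Besides the shell and the picture viewer there is one more tool, called after "Emit:" in YAML: its name, and indented under it one key for each argument. move_arm: Moves the arm, as the interface text tells. Its arguments: {"type":"object","properties":{"increments":{"type":"array"}},"required":["increments"]}

```bash
mkdir -p pics
cat > h.py <<'E'
import numpy as np, cv2
from rig import bot, viewer, workorder, nets
def ray(c,uv):
    K=c["K"]; d=np.array([(uv[0]-K[0,2])/K[0,0],-(uv[1]-K[1,2])/K[1,1],-1.])
    d=np.array(c["orientation"])@d; return np.array(c["eye"]),d/np.linalg.norm(d)
def proj(c,P):
    K=c["K"]; p=np.array(c["orientation"]).T@(np.array(P)-c["eye"])
    return np.array([K[0,2]+K[0,0]*p[0]/-p[2],K[1,2]+K[1,1]*-p[1]/-p[2]])
def tri(rs):
    A=np.zeros((3,3));b=np.zeros(3)
    for e,d in rs:
        M=np.eye(3)-np.outer(d,d);A+=M;b+=M@e
    p=np.linalg.solve(A,b); return p,[np.linalg.norm((np.eye(3)-np.outer(d,d))@(p-e)) for e,d in rs]
E
python3 - <<'E'
from h import *
C={}
ims=[]
for n in("scene","top"):
    C[n]=c=viewer.capture(n); print(n,c["K"].tolist() if hasattr(c["K"],'tolist') else c["K"],np.round(c["eye"],3),np.round(c["orientation"],3).tolist()); cv2.imwrite(f"pics/{n}0.png",cv2.resize(c["image"],(800,600),interpolation=cv2.INTER_CUBIC))
for t in "timer_case knob_grip pointer_tip tab_point set_tab plunger_top glue_mid tin_mid measure_mid jar_mid".split():
    L=[(n,nets.find_in(n,t)) for n in C]
    print(t,[(n,[(np.round(x["location"],1).tolist(),round(x["conf"],2)) for x in l[:2]]) for n,l in L])
    if all(l for _,l in L): print("   ",[np.round(q,4) for q in tri([ray(C[n],l[0]["location"]) for n,l in L])])
print(bot.read_state())
E
```

```text
scene [[360.7492651345701, 0.0, 249.62285449090285], [0.0, 360.7492651345701, 192.69299471787278], [0.0, 0.0, 1.0]] [0.731 0.905 0.602] [[-0.961, -0.16, 0.224], [0.275, -0.526, 0.805], [-0.011, 0.835, 0.55]]
top [[363.1545893819953, 0.0, 255.01151070944604], [0.0, 363.1545893819953, 192.5729299304729], [0.0, 0.0, 1.0]] [0.411 0.182 0.982] [[-0.028, 0.993, -0.114], [-0.999, -0.029, -0.014], [-0.018, 0.114, 0.993]]
timer_case [('scene', [([200.6, 211.5], 0.98)]), ('top', [([259.9, 135.1], 0.88)])]
    [array([0.6589, 0.1791, 0.0763]), array([0.0032, 0.0032])]
knob_grip [('scene', [([201.6, 191.7], 0.86), ([187.8, 264.1], 0.65)]), ('top', [([239.9, 129.4], 0.91)])]
    [array([0.6536, 0.2245, 0.1613]), array([0.0001, 0.0001])]
pointer_tip [('scene', [([200.6, 192.3], 0.68)]), ('top', [([240.8, 130.8], 0.62)])]
    [array([0.6536, 0.2221, 0.1576]), array([0.0023, 0.0023])]
tab_point [('scene', []), ('top', [])]
set_tab [('scene', []), ('top', [([222.0, 274.3], 0.47)])]
plunger_top [('scene', [([200.8, 167.4], 0.54)]), ('top', [([284.7, 138.0], 0.61)])]
    [array([0.6336, 0.1203, 0.1631]
[... 525 characters left out ...]
+01, -2.39930341e-03,
        6.76910404e+01, -1.02286159e+01]), 'qvel': array([0.0285644 , 0.00334549, 0.02649299, 0.00438724, 0.03366192,
       0.04559853]), 'tau': array([ 4.42096962e-05, -4.40023720e+01, -1.76981771e+01,  6.34447206e-02,
        5.05014451e-02, -2.32953624e-05]), 'position': array([0.23631233, 0.57856536, 0.23356753]), 'tcp_rot': array([[-9.25756349e-01,  3.78120592e-01,  2.73494055e-05],
       [ 3.78120591e-01,  9.25756349e-01, -2.91910321e-05],
       [-3.63566161e-05, -1.66824099e-05, -9.99999999e-01]]), 'force': array([-0.58608055, -0.41270206, -0.00552415]), 'moment': array([-0.03094926,  0.04580369,  0.01406986]), 'grasp_force': 0.0, 'opening': 1.002253883385731}
```

View pics/scene0.png

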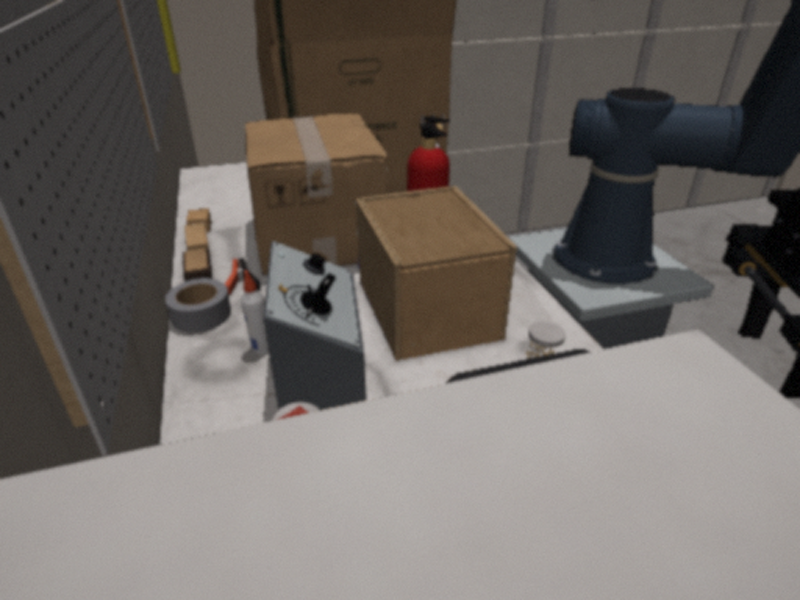

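View pics/top0.png

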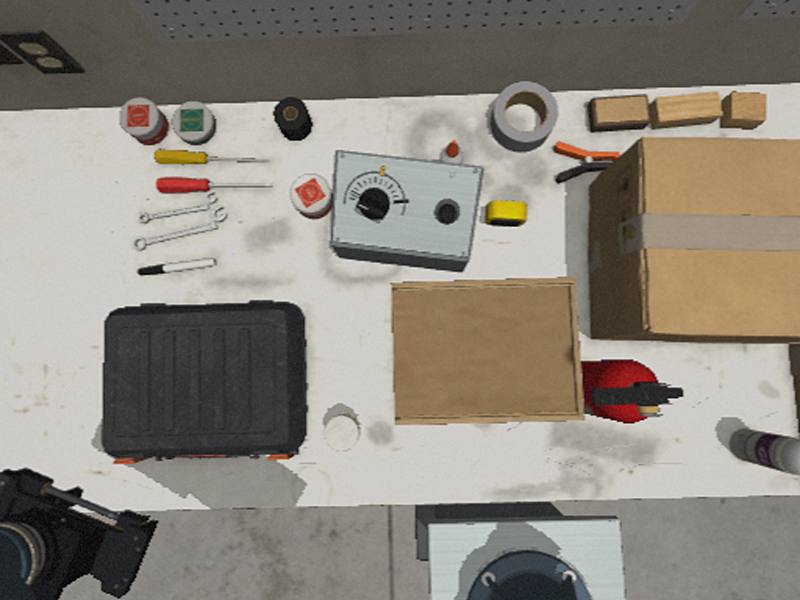

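The scene view shows the case at (315,320), with the knob at (318,295) and a tall carton at (435,270) between the arm and the case. In the top view the face corners are (337,151), (482,168), (467,262) and (331,244), the knob is at (373,205), the tab at (382,170), the plunger at (447,211) and the white jar at (341,432).

```bash
cat >> h.py <<'E'
from scipy.optimize import least_squares
from scipy.spatial.transform import Rotation as R
T=0.5
def case(p):  # -> origin, Rcase, face middle, face axes (fx up-slope, fy left, n)
    Rc=R.from_euler('z',p[2]).as_matrix(); o=np.array([p[0],p[1],0])
    F=Rc@R.from_euler('y',-T).as_matrix()
    return o,Rc,o+[0,0,.151],F
def facept(p,x,y,z):
    o,Rc,m,F=case(p); return m+F@np.array([x,y,z])
E
python3 - <<'E'
from h import *
c=viewer.capture("top"); s=viewer.capture("scene")
L=.065
cor=[(L,.11,.186),(L,-.11,.186),(-L,-.11,.115),(-L,.11,.115)]
px=np.array([(337,151),(482,168),(467,262),(331,244)])*.64
def f(p):
    o,Rc,m,F=case(p); return np.concatenate([proj(c,o+Rc@np.array(q))-u for q,u in zip(cor,px)])
r=least_squares(f,[.65,.18,-.14]); p=r.x; print(p,r.fun.round(1))
_,_,m,F=case(p); print(m,F)
print("knob",facept(p,0,.045,.038),proj(c,facept(p,0,.045,.05))/.64,proj(s,facept(p,0,.045,.05))/.64)
print("plunger",facept(p,0,-.065,.021),proj(c,facept(p,0,-.065,.021))/.64)
# carton height: top corners in scene (600ths) & top
S=[(357,197),(460,187),(513,250),(398,357-0)];
for a,b in [((358,199),(581,423)),((455,187),(580,0))][:1]: print(tri([ray(s,np.array(a)*.64),ray(c,np.array((392,284))*.64)]))
for a,b in [((397,262),(394,284)),((512,250),(395,423)),((357,197),(576,280)),((460,188),(582,418))]: print(a,tri([ray(s,np.array(a)*.64),ray(c,np.array(b)*.64)]))
E
```

```text
[ 0.64662682  0.1818488  -0.15976747] [-1.5 -1.5  1.8 -0.6  1.3  1.  -1.6  1.1]
[0.64662682 0.1818488  0.151     ] [[ 0.86640594  0.15908864 -0.47331972]
 [-0.13961341  0.9872643   0.07627116]
 [ 0.47942554  0.          0.87758256]]
knob [0.63579965 0.229174   0.18434814] [369.92589878 211.56076234] [330.34072905 278.89164299]
plunger [0.62634634 0.11927831 0.16942923] [446.74572144 216.37188716]
(array([0.5439071 , 0.19067824, 0.28375725]), [np.float64(0.03256703211051179), np.float64(0.03256703211051184)])
(397, 262) (array([0.52481432, 0.19918175, 0.18813881]), [np.float64(0.0012371864168847595), np.float64(0.0012371864168847263)])
(512, 250) (array([0.33375732, 0.20198463, 0.17953641]), [np.float64(0.0017194693954995987), np.float64(0.0017194693954995755)])
(357, 197) (array([ 0.52443703, -0.05752547,  0.18798118]), [np.float64(0.00047366583431541706), np.float64(0.00047366583431531715)])
(460, 188) (array([ 0.32764502, -0.05225253,  0.18434567]), [np.float64(0.0056504005165514), np.float64(0.005650400516551479)])
```

```bash
cat >> h.py <<'E'
def rows(P,Rt,grip=1):
    s=bot.read_state(); R0=np.array(s["tcp_rot"]); dp=R0.T@(np.array(P)-s["position"])
    w=R.from_matrix(R0.T@Rt).as_rotvec()
    print("row",np.round(dp/.3,4).tolist(),np.round(w/np.pi,4).tolist(),grip,"n>=",np.linalg.norm(dp)/.0417,np.degrees(np.linalg.norm(w))/7.16)
def toolR(F,ang):  # tool z=-n, y = fy rotated clockwise (seen looking at the face) by ang
    fx,fy,n=F.T; y=np.cos(ang)*fy+np.sin(ang)*fx; return np.c_[np.cross(y,-n),y,-n]
E
python3 - <<'E'
from h import *
w=viewer.capture("wrist"); s=bot.read_state(); R0=s["tcp_rot"]
print("cam in tool",R0.T@(w["eye"]-s["position"]),(R0.T@w["orientation"]).round(3),w["K"])
p=[.6466,.1818,-.1598]; m=facept(p,0,0,0); F=case(p)[3]
rows(s["position"]+[0,0,.15],R0)
rows(facept(p,0.0,0.02,.22),toolR(F,0))
print(facept(p,0.0,0.02,.22))
E
```

```text
cam in tool [ 0.08402494  0.00027777 -0.15079126] [[-0.001  0.954  0.301]
 [ 1.     0.     0.001]
 [ 0.     0.301 -0.954]] [[287.00271201   0.         252.44786842]
 [  0.         287.00271201 191.12991592]
 [  0.           0.           1.        ]]
row [-0.0, 0.0, -0.5] [0.0, 0.0, 0.0] 1 n>= 3.597122302158272 0.0
row [-1.4087, -0.7217, -0.3683] [-0.0181, -0.1584, -0.0711] 1 n>= 11.691311875235256 4.389299979358736
[0.54565262 0.21832822 0.34406816]
```

Emit:
move_arm:
  increments:
    - [0, 0, -0.4, 0, 0, 0, 1]
    - [0, 0, -0.4, 0, 0, 0, 1]
    - [0, 0, -0.4, 0, 0, 0, 1]
    - [0, 0, -0.4, 0, 0, 0, 1]

```text
time_s: 1.58
position: [0.2384, 0.5822, 0.363]
tcp_rot: [[-0.926, 0.378, 0.009], [0.378, 0.926, 0.015], [-0.003, 0.017, -1.0]]
force: [0.5, 0.8, 0.8]
opening: 0.999
grasp_force: 0.0
```

Run:
```python
from h import *
p=[.6466,.1818,-.1598]; F=case(p)[3]
print(bot.read_state()["position"])
rows(facept(p,0.0,0.02,.22),toolR(F,0))
```

```text
[0.23839406 0.58222626 0.36295692]
row [-1.4065, -0.7369, 0.0543] [-0.0128, -0.1569, -0.0723] 1 n>= 11.430233522899249 4.3549238162405235
```

Emit:
move_arm:
  increments:
    - [-0.98, -0.515, 0.03, -0.0128, -0.157, -0.072, 1]
    - [-0.98, -0.515, 0.03, -0.0128, -0.157, -0.072, 1]
    - [-0.98, -0.515, 0.03, -0.0128, -0.157, -0.072, 1]
    - [-0.98, -0.515, 0.03, -0.0128, -0.157, -0.072, 1]
    - [-0.98, -0.515, 0.03, -0.0128, -0.157, -0.072, 1]
    - [-0.98, -0.515, 0.03, -0.0128, -0.157, -0.072, 1]
    - [-0.98, -0.515, 0.03, -0.0128, -0.157, -0.072, 1]
    - [-0.98, -0.515, 0.03, -0.0128, -0.157, -0.072, 1]
    - [-0.98, -0.515, 0.03, -0.0128, -0.157, -0.072, 1]
    - [-0.98, -0.515, 0.03, -0.0128, -0.157, -0.072, 1]

```text
time_s: 2.42
position: [0.4512, 0.3222, 0.3445]
tcp_rot: [[-0.87, 0.165, 0.465], [0.138, 0.986, -0.092], [-0.473, -0.016, -0.881]]
force: [-0.1, -0.3, 0.9]
opening: 1.003
grasp_force: 0.0
```

Run:
```python
from h import *
p=[.6466,.1818,-.1598]; F=case(p)[3]
print(bot.read_state()["position"])
rows(facept(p,0.0,0.02,.22),toolR(F,0))
```

```text
[0.45122702 0.32221752 0.34446353]
row [-0.3211, -0.2894, 0.1793] [-0.0054, -0.0022, 0.0006] 1 n>= 3.366665271088355 0.14686900677543138
```

Emit:
move_arm:
  increments:
    - [-0.32, -0.29, 0.18, -0.005, -0.002, 0, 1]
    - [-0.32, -0.29, 0.18, -0.005, -0.002, 0, 1]
    - [-0.32, -0.29, 0.18, -0.005, -0.002, 0, 1]
    - [-0.32, -0.29, 0.18, -0.005, -0.002, 0, 1]
    - [-0.32, -0.29, 0.18, -0.005, -0.002, 0, 1]
    - [-0.32, -0.29, 0.18, -0.005, -0.002, 0, 1]

```text
time_s: 2.92
position: [0.5444, 0.2215, 0.3435]
tcp_rot: [[-0.868, 0.153, 0.472], [0.134, 0.988, -0.075], [-0.478, -0.002, -0.878]]
force: [-0.4, 0.3, -0.3]
opening: 1.001
grasp_force: 0.0
```

Run:
```python
from h import *
w=viewer.capture("wrist"); s=bot.read_state(); print(s["position"],s["joint_positions"])
p=[.6466,.1818,-.1598]
np.save("w1.npy",w,allow_pickle=True)
cv2.imwrite("pics/w1.png",cv2.resize(w["image"],(800,600),interpolation=cv2.INTER_CUBIC))
for t in "knob_grip pointer_tip set_tab tab_point plunger_top".split(): print(t,[(np.round(np.array(x["location"])/.64).tolist(),round(x["conf"],2)) for x in nets.find_in("wrist",t)[:2]])
print("pred knob",proj(w,facept(p,0,.045,.05))/.64,"plunger",proj(w,facept(p,0,-.065,.021))/.64)
```

```text
[0.54382241 0.22204207 0.34346274] [ 17.49216217  13.07662877  97.56474819 -17.60099336  44.74890286
 -53.94828755]
knob_grip [([430.0, 271.0], 0.95)]
pointer_tip [([427.0, 274.0], 0.86)]
set_tab []
tab_point [([411.0, 321.0], 0.56)]
plunger_top [([296.0, 268.0], 0.82)]
pred knob [423.63850561 278.78468509] plunger [284.36989609 268.74255377]
```

View pics/w1.png

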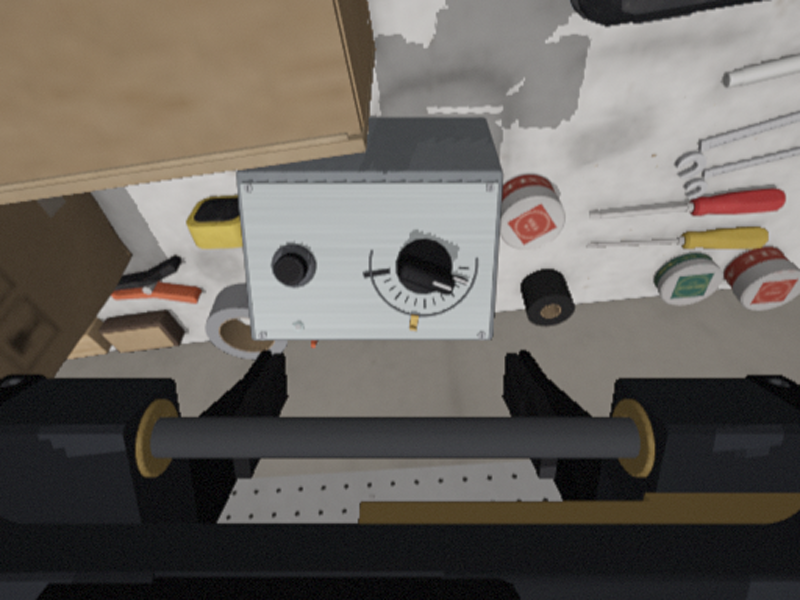

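The wrist view shows the face with the knob skirt at (424,265), white line towards (453,290), brass tab at (414,322), plunger at (292,266) and the long bar at (376,273). The face corners are near (238,172), (498,180), (492,338) and (254,337). I'll zoom in to refine these.

Run:
```python
from h import *
w=np.load("w1.npy",allow_pickle=True).item()
cv2.imwrite("pics/w1c.png",cv2.resize(w["image"][100:225,145:325],None,fx=4.4,fy=4.4,interpolation=cv2.INTER_CUBIC))
```

```text
(no output)
```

View pics/w1c.png

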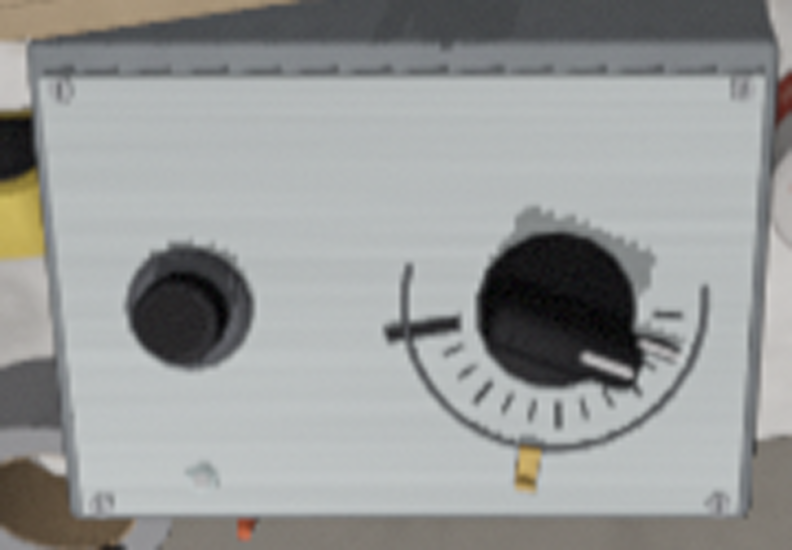

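```bash
cat > fit.py <<'E'
from h import *
w=np.load("w1.npy",allow_pickle=True).item()
o=lambda c,r:np.array([145+c/4.4,100+r/4.4])
fe=[((0,.045,.010),o(557,309)),((0,-.065,.007),o(190,307)),((0,-.065,.021),o(179,318))]
def f(p): return np.concatenate([proj(w,facept(p,*q)+[0,0,p[3] if len(p)>3 else 0])-u for q,u in fe])
for p0 in ([.6466,.1818,-.16],[.6466,.1818,-.16,0]):
    r=least_squares(f,p0); print(r.x,r.fun.round(2))
p=least_squares(f,[.6466,.1818,-.16]).x; np.save("p.npy",p)
def onface(uv,h):
    e,d=ray(w,uv); _,_,m,F=case(p); n=F[:,2]; t=((m+h*n-e)@n)/(d@n); q=F.T@(e+t*d-m); return q
for name,c,h in(("tab base",(531,450),.002),("tab tip",(526,488),.008),("tab mid",(527,468),.006),("line in",(585,357),.05),("line out",(632,375),.05),("bar in",(460,323),0),("bar out",(387,333),0),("arcR",(706,287),0),("mark0",(682,315),0),("ptr",(678,349),.007),("tipA",(640,378),.05)):
    q=onface(o(*c),h); v=q[:2]-[0,.045]; print(name,q.round(4),"r",np.hypot(*v).round(4),"ang",np.arctan2(v[0],v[1]).round(3))
c=[(30,42),(775,42),(78,513),(745,513),(38,75),(770,75)]
for k in c: print(k,onface(o(*k),0).round(4))
E
python3 fit.py
```

```text
[ 0.64733783  0.18588417 -0.1514733 ] [ 0.79  0.07 -0.42  0.05 -0.36  0.11]
[ 0.65057346  0.18468861 -0.15139656 -0.00389561] [ 0.   -0.   -0.06 -0.01  0.05  0.01]
tab base [0.0467 0.0372 0.002 ] r 0.0473 ang 1.735
tab tip [0.057  0.0356 0.008 ] r 0.0577 ang 1.735
tab mid [0.0511 0.0359 0.006 ] r 0.0519 ang 1.747
line in [0.0035 0.049  0.05  ] r 0.0053 ang 0.71
line out [0.0084 0.0616 0.05  ] r 0.0186 ang 0.469
bar in [ 0.0066  0.0154 -0.    ] r 0.0304 ang 2.923
bar out [ 0.0097 -0.0068  0.    ] r 0.0527 ang 2.957
arcR [-0.0045  0.0892  0.    ] r 0.0444 ang -0.1
mark0 [0.0042 0.0824 0.    ] r 0.0376 ang 0.111
ptr [0.0129 0.0805 0.007 ] r 0.0378 ang 0.348
tipA [0.0092 0.0638 0.05  ] r 0.0209 ang 0.458
(30, 42) [-0.0754 -0.1062  0.    ]
(775, 42) [-0.0751  0.1049  0.    ]
(78, 513) [ 0.0686 -0.1063  0.    ]
(745, 513) [0.0686 0.1054 0.    ]
(38, 75) [-0.0663 -0.1049  0.    ]
(770, 75) [-0.0661  0.1041  0.    ]
```

Run:
```python
from h import *
p=np.load("p.npy");_,_,m,F=case(p); k=facept(p,0,.045,.038)
for n,q in(("carton near",(.525,.20,.187)),("carton far",(.525,.13,.187)),("glue",(.74,.09,.155))): print(n,"rel knob grip (fx,fy,n)",(F.T@(np.array(q)-k)).round(3))
print("J6",bot.read_state()["joint_positions"])
a=.4
P=facept(p,0,.045,.042)+F[:,2]*(-.008)   # TCP is 8 mm ahead of grasp point
rows(P+F[:,2]*.09,toolR(F,a-np.pi/2)); print(P)
```

```text
carton near rel knob grip (fx,fy,n) [-0.091 -0.05   0.053]
carton far rel knob grip (fx,fy,n) [-0.081 -0.119  0.048]
glue rel knob grip (fx,fy,n) [ 0.095 -0.126 -0.085]
J6 [ 17.5126085   13.04442797  97.56375004 -17.62533297  44.7199565
 -53.9976178 ]
row [-0.0073, 0.0829, 0.323] [-0.0004, -0.0005, -0.3722] 1 n>= 2.39940707153415 9.35768533080262
[0.63801427 0.23282857 0.18083781]
```

Emit:
move_arm:
  increments:
    - [-0.007, 0.083, 0.2, 0, 0, -0.372, 1]
    - [-0.007, 0.083, 0.2, 0, 0, -0.372, 1]
    - [-0.007, 0.083, 0.2, 0, 0, -0.372, 1]
    - [-0.007, 0.083, 0.2, 0, 0, -0.372, 1]
    - [-0.007, 0.083, 0.2, 0, 0, -0.372, 1]
    - [-0.007, 0.083, 0.2, 0, 0, -0.372, 1]
    - [-0.007, 0.083, 0.2, 0, 0, -0.372, 1]
    - [-0.007, 0.083, 0.2, 0, 0, -0.372, 1]
    - [-0.007, 0.083, 0.2, 0, 0, -0.372, 1]
    - [-0.007, 0.083, 0.2, 0, 0, -0.372, 1]

```text
time_s: 4.05
position: [0.5784, 0.2415, 0.2923]
tcp_rot: [[-0.475, -0.742, 0.473], [-0.86, 0.504, -0.075], [-0.183, -0.443, -0.878]]
force: [0.2, -0.2, 0.4]
opening: 0.997
grasp_force: 0.0
```

Run:
```python
from h import *
w=viewer.capture("wrist"); s=bot.read_state(); print(s["position"],s["joint_positions"])
p=np.load("p.npy");_,_,m,F=case(p)
np.save("w2.npy",w,allow_pickle=True)
im=w["image"].copy()
for t in "knob_grip pointer_tip tab_point plunger_top".split(): print(t,[(np.round(np.array(x["location"])).tolist(),round(x["conf"],2)) for x in nets.find_in("wrist",t)[:2]])
u=proj(w,facept(p,0,.045,.02)).astype(int); x0=int(np.clip(u[0]-100,0,312)); y0=int(np.clip(u[1]-75,0,234)); print(u,x0,y0)
cv2.imwrite("pics/w2c.png",cv2.resize(im[y0:y0+150,x0:x0+200],None,fx=4,fy=4,interpolation=cv2.INTER_CUBIC))
for q in((0,.045,.01),(0,.045,.05),(0,-.065,.021)): print(q,(proj(w,facept(p,*q))-[x0,y0])*4)
```

```text
[0.57837255 0.2415091  0.2922548 ] [  18.45070024   19.8652008    96.56406569  -20.29278582   39.49594544
 -117.06388463]
knob_grip [([250.0, 181.0], 0.79)]
pointer_tip [([253.0, 182.0], 0.63)]
tab_point []
plunger_top [([210.0, 79.0], 0.79), ([150.0, 118.0], 0.47)]
[252 183] 152 108
(0, 0.045, 0.01) [401.38363734 292.11590758]
(0, 0.045, 0.05) [401.15494787 336.33765895]
(0, -0.065, 0.021) [ 222.01051395 -108.31492478]
```

View pics/w2c.png

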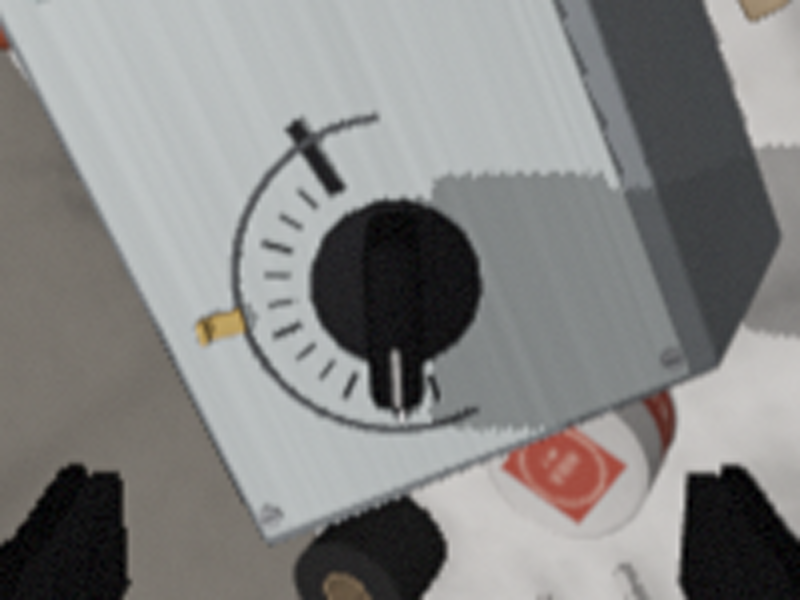

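The view is along the wing: skirt centre (396,282), white line from (395,350) to (399,412), so the wing is lined up with the pads to about 2°. The tab is at (225,325), with its inner end at (243,322), and the long bar at (316,157).

```bash
cat > fit2.py <<'E'
from h import *
w=np.load("w1.npy",allow_pickle=True).item(); w2=np.load("w2.npy",allow_pickle=True).item()
o=lambda c,r:np.array([145+c/4.4,100+r/4.4]); o2=lambda c,r:np.array([152+c/4,108+r/4])
ca,sa=np.cos(2.9),np.sin(2.9)
fe=[(w,(0,.045,.010),o(557,309)),(w,(0,-.065,.007),o(190,307)),(w,(0,-.065,.021),o(179,318)),(w2,(0,.045,.01),o2(396,282))]
def fp(p,q): return facept(p,*q)+[0,0,p[3]]
def f(p): return np.concatenate([proj(c,fp(p,q))-u for c,q,u in fe]+[[p[3]/.003]])
r=least_squares(f,[.647,.184,-.15,0]); p=r.x; print(p,r.fun.round(2)); np.save("p4.npy",p)
def onface(c,uv,h):
    e,d=ray(c,uv); _,_,m,F=case(p); m=m+[0,0,p[3]]; n=F[:,2]; t=((m+h*n-e)@n)/(d@n); return F.T@(e+t*d-m)
def ang(c,uv,h):
    v=onface(c,uv,h)[:2]-[0,.045]; return np.hypot(*v).round(4),np.arctan2(v[0],v[1]).round(3)
if __name__=="__main__":
    for n,c,h in(("tab in",(243,322),.003),("tab mid",(222,326),.006),("line out",(400,415),.007),("lin in",(395,352),.05),("bar out",(298,128),0),("bar in",(339,190),0),("centre",(396,282),.01)): print(n,ang(w2,o2(*c),h))
    for n,c,h in(("tab in",(531,450),.002),("tab mid",(527,468),.006),("ptr",(678,349),.007),("bar in",(460,323),0),("bar out",(387,333),0)): print("w1",n,ang(w,o(*c),h))
    _,_,m,F=case(p); P=fp(p,(0,.045,.039)); print(P, "wing now a? tool ang", np.arctan2(bot.read_state()["tcp_rot"][:,1]@F[:,0],bot.read_state()["tcp_rot"][:,1]@F[:,1])+np.pi/2)
    rows(P,toolR(F,.42-np.pi/2)); print(F.T@(bot.read_state()["position"]-P))
E
python3 fit2.py
```

```text
[ 0.65021041  0.18435953 -0.1496807  -0.00353082] [-0.27 -0.04 -0.42  0.07 -0.33  0.09  0.2   0.89 -1.18]
tab in (np.float64(0.0457), np.float64(1.689))
tab mid (np.float64(0.0512), np.float64(1.714))
line out (np.float64(0.0395), np.float64(0.377))
lin in (np.float64(0.0061), np.float64(0.435))
bar out (np.float64(0.0499), np.float64(2.967))
bar in (np.float64(0.0296), np.float64(2.965))
centre (np.float64(0.001), np.float64(-2.953))
w1 tab in (np.float64(0.0478), np.float64(1.708))
w1 tab mid (np.float64(0.0525), np.float64(1.722))
w1 ptr (np.float64(0.0396), np.float64(0.341))
w1 bar in (np.float64(0.0294), np.float64(2.91))
w1 bar out (np.float64(0.052), np.float64(2.951))
[0.63843238 0.2316446  0.1816949 ] wing now a? tool ang 0.40484451982765846
row [-0.0003, -0.0006, 0.4201] [-0.0004, -0.001, 0.0048] 1 n>= 3.0225417122729326 0.1244459788697642
[-0.00018532  0.00042861  0.12603912]
```

Emit:
move_arm:
  increments:
    - [0, 0, 0.13, 0, 0, 0, 1]
    - [0, 0, 0.26, 0, 0, 0, 1]
    - [0, 0, 0.35, 0, 0, 0, 1]
    - [0, 0, 0.4, 0, 0, 0, 1]
    - [0, 0, 0.42, 0, 0, 0, 1]
    - [0, 0, 0.42, 0, 0, 0, 1]
    - [0, 0, 0.42, 0, 0, 0, 1]

```text
time_s: 4.88
position: [0.6385, 0.2314, 0.182]
tcp_rot: [[-0.48, -0.738, 0.474], [-0.857, 0.509, -0.075], [-0.186, -0.442, -0.877]]
force: [-0.9, -0.5, 0.4]
opening: 0.996
grasp_force: 0.0
```

Run:
```python
from h import *
p=np.load("p4.npy");_,_,m,F=case(p);m=m+[0,0,p[3]]
s=bot.read_state();print((F.T@(s["position"]-m)),s["joint_positions"],s["force"])
```

```text
[0.00028451 0.04472726 0.03919345] [  15.48768245   32.03503404   96.25589976  -25.4285658    27.59141843
 -112.55354769] [-0.88104303 -0.54719635  0.44422689]
```

Emit:
move_arm:
  increments:
    - [0, 0, 0, 0, 0, 0, 0.3]
    - [0, 0, 0, 0, 0, 0, 0.22]
    - [0, 0, 0, 0, 0, 0, 0.18]
    - [0, 0, 0, 0, 0, 0, 0.1]
    - [0, 0, 0, 0, 0, 0, 0]
    - [0, 0, 0, 0, 0, 0, 0]
    - [0, 0, 0, 0, 0, 0, 0]
    - [0, 0, 0, 0, 0, 0, 0]

```text
time_s: 5.55
position: [0.6384, 0.2312, 0.1816]
tcp_rot: [[-0.48, -0.739, 0.473], [-0.857, 0.509, -0.075], [-0.185, -0.442, -0.878]]
force: [-0.3, 0.1, 0.1]
opening: 0.475
grasp_force: 0.0
```

Emit:
move_arm:
  increments:
    - [0, 0, 0, 0, 0, 0, 0]
    - [0, 0, 0, 0, 0, 0, 0]
    - [0, 0, 0, 0, 0, 0, 0]
    - [0, 0, 0, 0, 0, 0, 0]
    - [0, 0, 0, 0, 0, 0, 0]
    - [0, 0, 0, 0, 0, 0, 0]
    - [0, 0, 0, 0, 0, 0, 0]

```text
time_s: 6.13
position: [0.6395, 0.2306, 0.1822]
tcp_rot: [[-0.48, -0.738, 0.475], [-0.857, 0.509, -0.076], [-0.186, -0.443, -0.877]]
force: [3.3, -3.6, 1.2]
opening: 0.158
grasp_force: 30.0
```

Emit:
move_arm:
  increments:
    - [0, -0.004, 0, 0, 0, 0, 0]
    - [0, -0.005, 0, 0, 0, 0.02, 0]
    - [0, -0.005, 0, 0, 0, 0.05, 0]
    - [0, -0.005, 0, 0, 0, 0.08, 0]
    - [0, -0.005, 0, 0, 0, 0.11, 0]
    - [0, -0.005, 0, 0, 0, 0.14, 0]
    - [0, -0.005, 0, 0, 0, 0.17, 0]
    - [0, -0.005, 0, 0, 0, 0.2, 0]
    - [0, -0.005, 0, 0, 0, 0.2, 0]

```text
time_s: 6.88
position: [0.6395, 0.2305, 0.1822]
tcp_rot: [[-0.823, -0.314, 0.473], [-0.393, 0.917, -0.075], [-0.41, -0.248, -0.878]]
force: [2.2, -2.7, 0.0]
opening: 0.159
grasp_force: 30.0
```

Run:
```python
from h import *
p=np.load("p4.npy");_,_,m,F=case(p);m=m+[0,0,p[3]]
s=bot.read_state();y=s["tcp_rot"][:,1];print((F.T@(s["position"]-m)),s["joint_positions"],s["force"],s["moment"],"a",np.arctan2(y@F[:,0],y@F[:,1])+np.pi/2,s["tcp_rot"].T@s["force"],F[:,2]@s["moment"])
```

```text
[0.00137021 0.04403971 0.03886321] [ 15.36993691  32.04746961  96.15507484 -25.22918424  27.65163632
 -76.76873272] [ 2.24106276 -2.74646677  0.02569306] [-0.14329668  0.21598484 -0.12819887] a 1.0343857251117345 [-0.77664718 -3.2272059   1.24421193] -0.029131732188655043
```

Emit:
move_arm:
  increments:
    - [0, 0, 0, 0, 0, 0.035, 0]
    - [0, 0, 0, 0, 0, 0.07, 0]
    - [0, 0, 0, 0, 0, 0.105, 0]
    - [0, 0, 0, 0, 0, 0.14, 0]
    - [0, 0, 0, 0, 0, 0.175, 0]
    - [0, 0, 0, 0, 0, 0.21, 0]
    - [0, 0, 0, 0, 0, 0.245, 0]
    - [0, 0, 0, 0, 0, 0.28, 0]
    - [0, 0, 0, 0, 0, 0.315, 0]
    - [0, 0, 0, 0, 0, 0.35, 0]

```text
time_s: 7.72
position: [0.6396, 0.2306, 0.1822]
tcp_rot: [[-0.653, 0.591, 0.473], [0.639, 0.766, -0.075], [-0.407, 0.254, -0.878]]
force: [1.4, -1.8, 0.8]
opening: 0.153
grasp_force: 30.0
```

Emit:
move_arm:
  increments:
    - [0, 0, 0, 0, 0, 0.035, 0]
    - [0, 0, 0, 0, 0, 0.07, 0]
    - [0, 0, 0, 0, 0, 0.105, 0]
    - [0, 0, 0, 0, 0, 0.14, 0]
    - [0, 0, 0, 0, 0, 0.175, 0]
    - [0, 0, 0, 0, 0, 0.21, 0]
    - [0, 0, 0, 0, 0, 0.245, 0]
    - [0, 0, 0, 0, 0, 0.275, 0]
    - [0, 0, 0, 0, 0, 0.29, 0]
    - [0, 0, 0, 0, 0, 0.29, 0]

```text
time_s: 8.55
position: [0.6397, 0.2307, 0.1823]
tcp_rot: [[0.064, 0.878, 0.474], [0.997, -0.032, -0.075], [-0.051, 0.477, -0.877]]
force: [2.1, -0.9, -0.0]
opening: 0.158
grasp_force: 30.0
```

```bash
cat > st.py <<'E'
from h import *
p=np.load("p4.npy");_,_,m,F=case(p);m=m+[0,0,p[3]]
s=bot.read_state();y=s["tcp_rot"][:,1];print(s["time_s"],(F.T@(s["position"]-m)).round(4),s["joint_positions"].round(1),"a",np.arctan2(y@F[:,0],y@F[:,1])+np.pi/2,"F tool",(s["tcp_rot"].T@s["force"]).round(2),s["opening"])
w=viewer.capture("wrist"); np.save("w.npy",w,allow_pickle=True)
E
python3 st.py
python3 - <<'E'
from h import *
w=np.load("w.npy",allow_pickle=True).item()
cv2.imwrite("pics/w3.png",cv2.resize(w["image"],(800,600),interpolation=cv2.INTER_CUBIC))
E
```

```text
8.55 [0.0015 0.0443 0.0389] [ 15.4  32.1  96.1 -25.2  27.6  38.3] a 3.041915970649118 F tool [-0.73  1.9   1.11] 0.15780586479125522
```

View pics/w3.png

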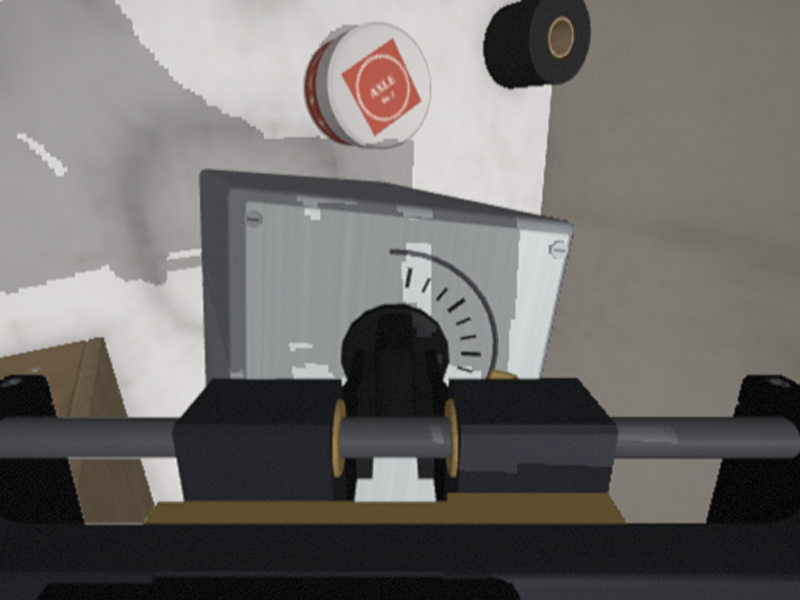

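The knob has turned with the tool to about 3.04. The tab shows at (503,376), and the marks cleared by the pointer run from (408,278) to (465,370). I'll go a little further for margin, then turn back.

Emit:
move_arm:
  increments:
    - [0, 0, 0, 0, 0, 0.02, 0]
    - [0, 0, 0, 0, 0, 0.03, 0]
    - [0, 0, 0, 0, 0, 0.03, 0]
    - [0, 0, 0, 0, 0, 0.03, 0]

```text
time_s: 8.93
position: [0.6397, 0.2307, 0.1823]
tcp_rot: [[0.145, 0.869, 0.474], [0.989, -0.125, -0.075], [-0.006, 0.479, -0.878]]
force: [2.8, -0.9, 0.5]
opening: 0.159
grasp_force: 30.0
```

```bash
python3 st.py
```

```text
8.9333 [0.0015 0.0442 0.0389] [ 15.4  32.1  96.1 -25.2  27.6  43.6] a 3.135333622002136 F tool [-0.45  2.77  0.98] 0.1590544099411284
```

Emit:
move_arm:
  increments:
    - [0, 0, 0, 0, 0, -0.03, 0]
    - [0, 0, 0, 0, 0, -0.065, 0]
    - [0, 0, 0, 0, 0, -0.1, 0]
    - [0, 0, 0, 0, 0, -0.135, 0]
    - [0, 0, 0, 0, 0, -0.17, 0]
    - [0, 0, 0, 0, 0, -0.205, 0]
    - [0, 0, 0, 0, 0, -0.24, 0]
    - [0, 0, 0, 0, 0, -0.275, 0]
    - [0, 0, 0, 0, 0, -0.31, 0]
    - [0, 0, 0, 0, 0, -0.345, 0]

```text
time_s: 9.82
position: [0.6396, 0.2306, 0.1822]
tcp_rot: [[-0.702, 0.532, 0.473], [0.57, 0.818, -0.075], [-0.427, 0.217, -0.878]]
force: [2.7, -0.4, -1.3]
opening: 0.16
grasp_force: 30.0
```

Emit:
move_arm:
  increments:
    - [0, 0, 0, 0, 0, -0.035, 0]
    - [0, 0, 0, 0, 0, -0.07, 0]
    - [0, 0, 0, 0, 0, -0.1, 0]
    - [0, 0, 0, 0, 0, -0.11, 0]
    - [0, 0, 0, 0, 0, -0.11, 0]
    - [0, 0, 0, 0, 0, -0.11, 0]

```text
time_s: 10.32
position: [0.6396, 0.2305, 0.1822]
tcp_rot: [[-0.839, 0.268, 0.473], [0.265, 0.961, -0.075], [-0.475, 0.062, -0.878]]
force: [2.3, -0.0, -0.3]
opening: 0.157
grasp_force: 30.0
```

```bash
python3 st.py
```

```text
10.3167 [0.0014 0.0441 0.0388] [ 15.4  32.1  96.2 -25.2  27.6 -38.2] a 1.7078077381626686 F tool [-1.82  0.6   1.39] 0.15719359654824558
```

Emit:
move_arm:
  increments:
    - [0, 0, 0, 0, 0, 0, 1]
    - [0, 0, 0, 0, 0, 0, 1]
    - [0, 0, 0, 0, 0, 0, 1]
    - [0, 0, 0, 0, 0, 0, 1]
    - [0, 0, 0, 0, 0, 0, 1]
    - [0, 0, 0, 0, 0, 0, 1]
    - [0, 0, 0, 0, 0, 0, 1]

```text
time_s: 10.95
position: [0.6395, 0.2304, 0.1822]
tcp_rot: [[-0.839, 0.268, 0.473], [0.265, 0.961, -0.075], [-0.475, 0.062, -0.878]]
force: [-0.4, 0.1, 0.8]
opening: 0.603
grasp_force: 0.0
```

Emit:
move_arm:
  increments:
    - [0, 0, -0.1, 0, 0, 0, 1]
    - [0, 0, -0.2, 0, 0, 0, 1]
    - [0, 0, -0.3, 0, 0, 0, 1]
    - [0, 0, -0.4, 0, 0, 0, 1]
    - [0, 0, -0.4, 0, 0, 0, 1]
    - [0, 0, -0.4, 0, 0, 0, 1]

```text
time_s: 11.45
position: [0.583, 0.24, 0.2898]
tcp_rot: [[-0.837, 0.267, 0.477], [0.265, 0.961, -0.074], [-0.478, 0.065, -0.876]]
force: [-0.5, 0.6, 0.0]
opening: 0.984
grasp_force: 0.0
```

```bash
python3 st.py
python3 - <<'E'
from h import *
w=np.load("w.npy",allow_pickle=True).item()
p=np.load("p4.npy")
u=proj(w,facept(p,0.02,.03,.01)).astype(int); x0=int(np.clip(u[0]-100,0,312)); y0=int(np.clip(u[1]-75,0,234)); print(x0,y0)
cv2.imwrite("pics/w4c.png",cv2.resize(w["image"][y0:y0+150,x0:x0+200],None,fx=4,fy=4,interpolation=cv2.INTER_CUBIC))
E
```

```text
11.45 [0.0027 0.045  0.1608] [ 18.1  20.3  96.5 -20.4  38.9 -42.2] a 1.7082787238628925 F tool [ 0.56  0.49 -0.27] 0.98403819324279
141 124
```

View pics/w4c.png

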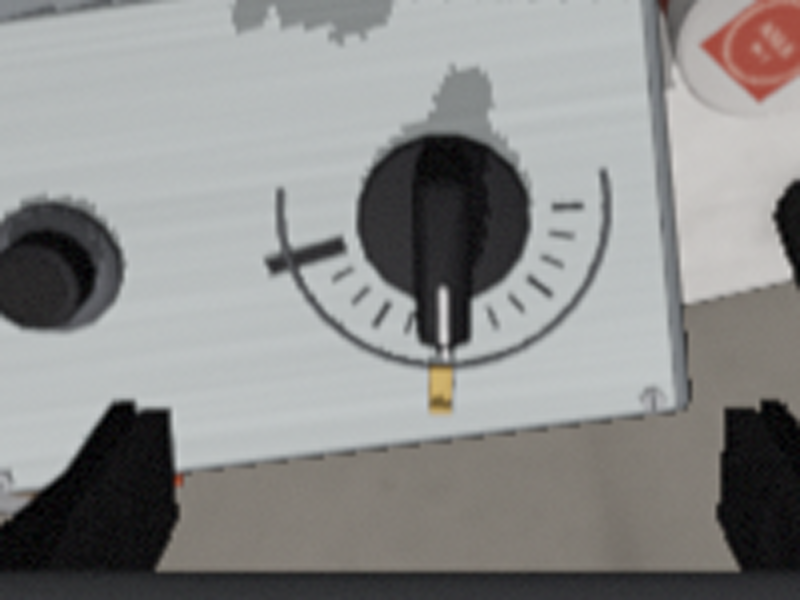

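The pointer tip at (446,357) stands at the tab, whose inner end is at (441,368). That is about 1.3 mm off sideways at 3.6 px/mm, which is within tolerance. Next is the plunger, seen at (40,279).

Run:
```python
from h import *
p=np.load("p4.npy");_,_,m,F=case(p);m=m+[0,0,p[3]]
rows(m+F@[.001,-.0655,.16],toolR(F,0.0),0)
```

```text
row [-0.0484, -0.3633, -0.0011] [-0.0011, 0.0003, -0.0437] 0 n>= 2.6369900312501082 1.0988407614997073
```

Emit:
move_arm:
  increments:
    - [-0.048, -0.363, 0, -0.001, 0, -0.044, 0]
    - [-0.048, -0.363, 0, -0.001, 0, -0.044, 0]
    - [-0.048, -0.363, 0, -0.001, 0, -0.044, 0]
    - [-0.048, -0.363, 0, -0.001, 0, -0.044, 0]
    - [-0.048, -0.363, 0, -0.001, 0, -0.044, 0]
    - [-0.048, -0.363, 0, -0.001, 0, -0.044, 0]
    - [-0.048, -0.363, 0, -0.001, 0, -0.044, 0]
    - [-0.048, -0.363, 0, -0.001, 0, -0.044, 0]
    - [-0.048, -0.363, 0, -0.001, 0, -0.044, 0]
    - [-0.048, -0.363, 0, -0.001, 0, -0.044, 0]

```text
time_s: 12.33
position: [0.5657, 0.1319, 0.2875]
tcp_rot: [[-0.868, 0.147, 0.474], [0.129, 0.989, -0.071], [-0.479, -0.001, -0.878]]
force: [-0.7, 0.4, -0.1]
opening: 0.325
grasp_force: 0.0
```

Emit:
move_arm:
  increments:
    - [0, 0, 0, 0, 0, 0, 0]
    - [0, 0, 0, 0, 0, 0, 0]
    - [0, 0, 0, 0, 0, 0, 0]
    - [0, 0, 0, 0, 0, 0, 0]
    - [0, 0, 0, 0, 0, 0, 0]
    - [0, 0, 0, 0, 0, 0, 0]
    - [0, 0, 0, 0, 0, 0, 0]
    - [0, 0, 0, 0, 0, 0, 0]
    - [0, 0, 0, 0, 0, 0, 0]

```text
time_s: 13.08
position: [0.5656, 0.1309, 0.2876]
tcp_rot: [[-0.868, 0.149, 0.474], [0.13, 0.989, -0.072], [-0.479, -0.001, -0.878]]
force: [0.8, -0.1, 0.6]
opening: 0.007
grasp_force: 0.0
```

```bash
python3 st.py
python3 - <<'E'
from h import *
w=np.load("w.npy",allow_pickle=True).item()
cv2.imwrite("pics/w5.png",cv2.resize(w["image"],(800,600),interpolation=cv2.INTER_CUBIC))
p=np.load("p4.npy")
for q in((0,-.065,.021),(0,-.065,.007),(0,.045,.01)): print((proj(w,facept(p,*q)+[0,0,p[3]]))/.64)
_,_,m,F=case(p);m=m+[0,0,p[3]]
rows(m+F@[.001,-.0655,.04],toolR(F,0.0),0)
E
```

```text
13.0833 [ 0.0008 -0.0655  0.1593] [  5.5  15.5 104.6 -12.5  32.7 -67.1] a 1.5698880161953641 F tool [-1.   -0.01 -0.12] 0.006829958550306225
[394.95571629 286.97738077]
[394.96320006 281.4638279 ]
[553.32631153 282.75355528]
row [-0.0007, 0.0003, 0.3976] [-0.0003, -0.0, 0.0003] 0 n>= 2.8601549224455662 0.0094654713717447
```

View pics/w5.png

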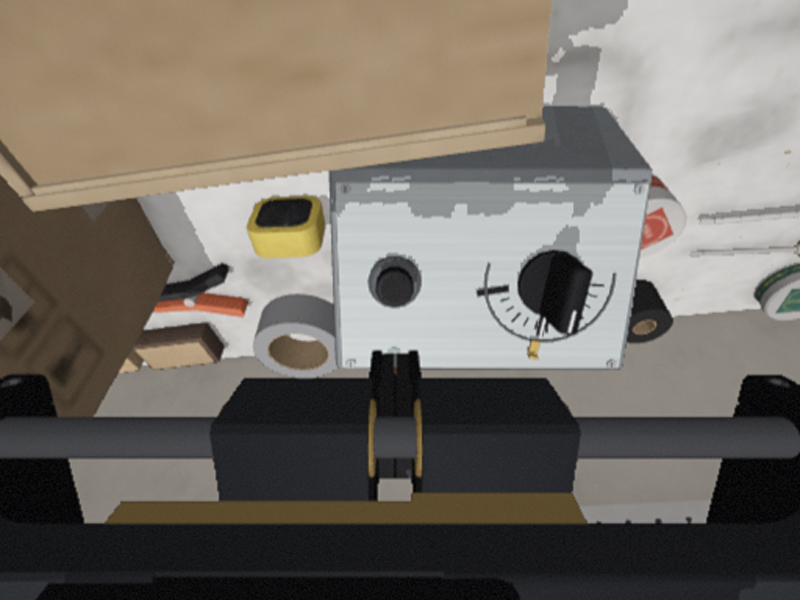

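The plunger is at (395,285), predicted (395,287), and the fingers are shut at (396,360). The tab at (534,347) and the pointer nose at (541,327) still line up. Going down.

Emit:
move_arm:
  increments:
    - [0, 0, 0.1, 0, 0, 0, 0]
    - [0, 0, 0.2, 0, 0, 0, 0]
    - [0, 0, 0.3, 0, 0, 0, 0]
    - [0, 0, 0.36, 0, 0, 0, 0]
    - [0, 0, 0.397, 0, 0, 0, 0]
    - [0, 0, 0.397, 0, 0, 0, 0]
    - [0, 0, 0.397, 0, 0, 0, 0]

```text
time_s: 13.72
position: [0.622, 0.1223, 0.1829]
tcp_rot: [[-0.868, 0.149, 0.473], [0.13, 0.989, -0.072], [-0.479, -0.001, -0.878]]
force: [-0.3, -0.5, 0.6]
opening: 0.005
grasp_force: 0.0
```

Emit:
move_arm:
  increments:
    - [0, 0, 0.01, 0, 0, 0, 0]
    - [0, 0, 0.02, 0, 0, 0, 0]
    - [0, 0, 0.03, 0, 0, 0, 0]
    - [0, 0, 0.036, 0, 0, 0, 0]
    - [0, 0, 0.043, 0, 0, 0, 0]
    - [0, 0, 0.043, 0, 0, 0, 0]

```text
time_s: 14.22
position: [0.6288, 0.1216, 0.1729]
tcp_rot: [[-0.867, 0.148, 0.476], [0.13, 0.989, -0.072], [-0.481, -0.001, -0.876]]
force: [-2.7, 1.0, 6.8]
opening: 0.007
grasp_force: 3.5
```

```bash
python3 st.py
```

```text
14.2167 [ 0.0018 -0.0652  0.028 ] [  3.7  29.8 103.9 -18.4  18.9 -61.8] a 1.5697908837454477 F tool [-0.84  0.57 -7.33] 0.006732927079797851
```

Emit:
move_arm:
  increments:
    - [0, 0, 0.01, 0, 0, 0, 0]
    - [0, 0, 0.02, 0, 0, 0, 0]
    - [0, 0, 0.02, 0, 0, 0, 0]
    - [0, 0, 0.02, 0, 0, 0, 0]

```text
time_s: 14.6
position: [0.6295, 0.1216, 0.1717]
tcp_rot: [[-0.866, 0.148, 0.478], [0.129, 0.989, -0.072], [-0.483, -0.001, -0.876]]
force: [-22.4, 1.3, 34.2]
opening: 0.004
grasp_force: 20.5
```

```bash
python3 st.py
```

```text
14.6 [ 0.0019 -0.0652  0.0266] [  3.7  30.  103.9 -18.8  18.7 -61.5] a 1.5689189678880577 F tool [  2.99  -2.01 -40.76] 0.004170280620721033
```

Emit:
move_arm:
  increments:
    - [0, 0, -0.03, 0, 0, 0, 0]
    - [0, 0, -0.1, 0, 0, 0, 0]
    - [0, 0, -0.2, 0, 0, 0, 0]
    - [0, 0, -0.3, 0, 0, 0, 0]
    - [0, 0, -0.4, 0, 0, 0, 0]
    - [0, 0, -0.4, 0, 0, 0, 0]
    - [0, 0, -0.4, 0, 0, 0, 0]

```text
time_s: 15.23
position: [0.5744, 0.13, 0.2739]
tcp_rot: [[-0.866, 0.148, 0.477], [0.13, 0.989, -0.072], [-0.483, -0.0, -0.876]]
force: [-0.2, -0.6, 0.1]
opening: 0.001
grasp_force: 0.0
```

```bash
python3 st.py
python3 - <<'E'
from h import *
w=np.load("w.npy",allow_pickle=True).item()
cv2.imwrite("pics/w6.png",cv2.resize(w["image"][100:250,200:400],None,fx=4,fy=4,interpolation=cv2.INTER_CUBIC))
E
```

```text
15.2333 [ 0.0019 -0.0651  0.143 ] [  5.2  17.2 104.8 -13.1  30.5 -66.6] a 1.569765192920518 F tool [ 0.04 -0.6  -0.14] 0.0013000374483923772
```

View pics/w6.png

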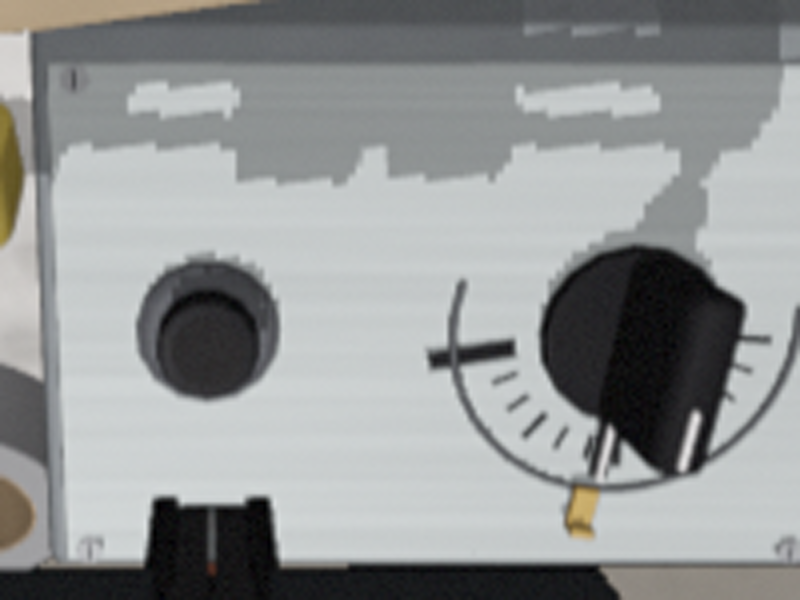

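The plunger at (208,345) is out again. The pointer nose, running from (608,430) to (600,472), points at the tab at (585,497), and nothing is in contact. Handing in.

```bash
python3 -c "
from rig import workorder
print(workorder.hand_in())"
```

```text
the job is handed in; nothing more can be done
None
```

I turned the knob past the long bar and back to the brass tab (pointer about 1.3 mm off in the image), let go, pressed the plunger fully in and let it come out again, then handed the job in at about 15 s; no verdict was returned.

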